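# Unlock the bench drive unit and fit its T-handle

### The job

On the grey drive unit, pull the lock knob out, turn it clockwise until its steel pin lines up with the gate between the two posts on the aluminium disc, and push it fully home there. Then put the T-handle on the unit's square spindle, upright and fully down, and let go. Leave the other things on the bench where they stand and do not shift the aluminium disc.

Things in the scene. Friction and masses are not known exactly. Their poses are not given: they have to be found in the camera images.
- knob_grip (a point): Lock knob on the sloping front of the grey drive unit: black grip bar 60 mm long, 18 wide, 38 deep, on a grey disc 64 across. Point on the knob's axis inside the bar: bar face 12 mm out, disc face 26 mm in, panel 38 mm in when home. z: out of the panel along the knob's axis (28 degrees from vertical); x: along the bar to the steel pin. Moves with the knob.
- pin_tip (a point): Steel pin, 10 mm thick, sticking out radially from the knob's disc, in line with one end of the grip bar, to 60 mm from the knob's axis. Point on its centre line, 55 mm from the axis. Axes as knob_grip.
- gate (a point): Gate for the pin: middle of the 17 mm gap between two round steel posts (10 mm thick, tops 14 mm above the panel) on the aluminium disc (94 mm across) behind the knob; 41 mm from the knob's axis, level with the pin of a knob fully home. x: from the axis out through the gate, z: out of the panel. Two other posts, on the panel itself, 54 mm from the axis, hold the pin at the start.
- plunger (a joint): How far the lock knob is pulled out along its axis, m: 0 fully home, 0.024 fully out. It slides stiffly (about 4 N) and stays where it is left. The pin clears all posts from 0.015 on.
- knob (a joint): Turn of the lock knob, rad: about 0 at the start (pin up the slope), growing clockwise as one looks at the panel, to 1.8. Little friction (0.08 N m); it stays where it is left.
- gate_disc (a joint): Angle of the aluminium disc, same zero and sense as joint knob: the pin lies over the gate when both are equal. Between 0.7 and 1.4 rad. Very stiff; it must stay as it is set.
- unit: Grey drive unit, fixed: 197 mm deep (x), 240 wide (y), flat top 110 mm high at the back, front panel sloping 28 degrees from level down to 53 mm at the front; knob on the right of the panel, spindle on the left of the flat top. Origin: centre of its underside, z up, x from front to back; the front faces half towards the robot, half to its right.
- spindle_foot (a point): Upright square steel spindle on the unit's flat top. Point on its axis at its foot, on the round collar (64 mm across, 114 mm above the bench) on which the handle's hub comes to rest. 20 mm square, 32 mm tall, top 8 mm tapered. z up; x and y square to its faces.
- spindle (a joint): Angle of the spindle in the unit, rad, anticlockwise from above; -0.5 to 0.5 at the start. It turns stiffly (0.6 N m) and stays put.
- handle_center (a point): Loose T-handle, 82 mm high, 0.22 to 0.42 kg, standing on its hub on the left of the bench. Point on its axis, 41 mm above its underside. x along the black crossbar (120 mm long, 18 wide, 20 high, its mid-height 31 mm above the point); z up. Below the bar a round neck 18 mm thick, 20 long, then a square steel hub 44 mm wide, 42 high (top 1 mm above the point).
- handle_foot (a point): Centre of the underside of the T-handle's hub, 41 mm below handle_center, same axes: the mouth of the square bore, 24 mm wide and 34 mm deep, its sides parallel to the hub's faces and to the crossbar. It fits the spindle in any of four positions a quarter turn apart.
- tip_box: Bystander, not needed: pipette-tip box, navy base and pale lid, 85 (x) x 120 (y) x 72 mm high; it may stand to either side of the handle. Origin at the centre of its underside, z up.
- tube_rack: Bystander, not needed: white rack with two rows of capped tubes, 90 (x) x 200 (y) x 90 mm high, on the right of the bench. Origin at the centre of its underside, z up.
- beaker: Bystander, not needed: glass beaker, 80 mm across the rim, 100 mm high, on the right. Origin at the centre of its underside, z up.

How it is judged:
By the outcome, as a careful person would: the job done as asked, in the order asked, and still so for the second after the job is handed in, with the robot touching nothing.
It also fails if it takes over 48 s, if anything falls off the work surface, if the arm or the gripper's body presses on something with over 40 N, if the wrist force passes 120 N, or if a joint passes its speed limit or range.

### The arm

A 6-joint arm with a two-finger parallel gripper is mounted at the origin on the work surface. World frame = base frame: x ahead of the robot, y to its left, z up, the work surface at z = 0. Lengths are in m, angles in rad, forces in N, time in s.
With the tool pointing down it reaches from about 0.3 to 0.775 m from the base axis. Payload 14.6 kg.
Tool frame: the origin (TCP) lies between the finger pads; the fingertips stand 19 mm ahead of it and the grasp point (between the pads) is the TCP (ctrl.finger_overhang is the distance from the TCP to the fingertips, in m); z points along the fingers, y is the direction in which the jaws open and shut (so a half turn about z gives the same grasp; the last joint's range is limited). The gripper opens to 94 mm and grips with 3 to 60 N. Pads are 16 mm wide; open, the fingers measure 119 mm over their backs; the gripper's body (75 mm by 177 mm) begins 78 mm behind the grasp point.
Start: joints at [1.062, 0.3, 1.521, -0, 1.321, -0.067], TCP at [0.235, 0.497, 0.224] pointing down, gripper open.
Joint ranges: [-3.03, 3.03], [-0.79, 2.21], [0.23, 2.52], [-1.04, 4.18], [0, 3.07], [-2.55, 2.55]. Speed limits (rad/s): [2.22, 2.22, 2.57, 3.14, 3.14, 3.14].

### API

Orientations are given as [roll, pitch, yaw] about the fixed x, y, z axes, in that order (R = Rz(yaw) Ry(pitch) Rx(roll)).
In Python, from station import ctrl gives the robot as it stands.
- The arm moves only by the tool send_rows, never from a script. Its argument "series" is a list of rows, each a list of 7 numbers: the turn, a rotation vector about the tool's x, y, z in degrees, then the shift along the tool's x, y, z in m, then the gripper's target within -1 to 1 (fully open at 1, half-way at 0, shut at -1). A call has 1 to 8 rows; each row is the pose to reach, as a shift and turn from the pose commanded when the call began, along the tool's axes at that moment; what a row does not reach only later rows make up. A row lasts 1/10 s, in which the tool goes at most 50 mm and 8.59 degrees, less where a joint would pass 70% of its speed; a pose out of reach is approached as far as the arm can. A call with a gripper value outside its range is refused whole. The fingers move at their own pace and stop on an object; "force" is the grip in N (left out, the last holds). Time passes only in rows, so rows that repeat a pose let the fingers close. It gives the time, the measured TCP pose, the force and the opening at its end, in the units of the state.
- ctrl.get_obs(): the state, without advancing time (a new reading comes with each control period).
- ctrl.camera(name): name is "scene" or "top" or "wrist"; returns a dict with "pixels" (400x640x3 uint8, red, green, blue), "z_map" (400x640 float32, m along the optical axis (not along the pixel's ray), 0 where there is no reading), "fov_y" (degrees; the focal length in pixels is half the picture's height over the tangent of half this angle, whatever the lens; pixels are square), "cx", "cy" (the principal point, pixels), "k1" (the pictures are not rectified: a ray, as slopes to the right and down, at radius r is drawn at 1 + k1 r^2 times it, then the intrinsics apply), "R" (3x3) and "t" (3): a world point X has camera coordinates R X + t. Camera axes: x right, y down, z forward; pixel columns grow to the right and rows downward; lengths in m; the calibration is good to about 2 mm. A picture is of the moment at which its call begins.
- ctrl.hand_in(): hands the job in, once; it reports no verdict.
The state is a dict: "time_s": time; "qpos": joint angles; "joint_vel": joint speeds; "tau": joint torques, N m; "ee_pos": TCP position; "eef_rot": TCP orientation; "force": force on the tool from outside, world axes, zero at the start; "moment": the same for the moment, N m; "grip_width": finger opening in m.
Only numpy, scipy, OpenCV 4.12 (cv2) and the standard library are available. Lean on these libraries where they do the work, as an engineer would, in place of code of your own. Each camera call takes 0.05 s, during which the arm holds its last target.

## Working session

There is one attempt and no reset: what is moved stays moved. The work goes in short steps, Python scripts to look and compute and a tool call to move; the robot and the scene stay as the last step left them, time stands still between calls to the robot, and variables do not carry over. Pictures are saved under pics/ and viewed, and the job is handed in when it is done.

Besides the shell and the picture viewer there is one more tool, called after "Call:" as name(argument=value, ...) on one line, values as JSON. send_rows: Moves the arm, as the interface text tells. Its arguments: {"type":"object","properties":{"series":{"type":"array"},"force":{"type":"number"}},"required":["series"]}

```bash
ls; mkdir -p pics; cat > h.py <<'E'
import numpy as np, cv2
from station import ctrl
from scipy.spatial.transform import Rotation as Ro
def snap(name,fn=None):
    c=ctrl.camera(name)
    np.savez('cam_%s.npz'%(fn or name),**{k:np.asarray(v) for k,v in c.items()})
    if fn: cv2.imwrite('pics/%s.png'%fn,c['pixels'][:,:,::-1])
    return c
def load(fn): 
    d=np.load('cam_%s.npz'%fn); return {k:d[k] for k in d}
def intr(c):
    f=200/np.tan(np.radians(float(c['fov_y']))/2); return f,float(c['cx']),float(c['cy']),float(c['k1'])
def rays(c,uv):
    f,cx,cy,k1=intr(c); uv=np.asarray(uv,float).reshape(-1,2)
    d=(uv-[cx,cy])/f; s=d.copy()
    for _ in range(30): s=d/(1+k1*(s**2).sum(1,keepdims=True))
    return np.c_[s,np.ones(len(s))]
def cloud(c):
    v,u=np.mgrid[0:400,0:640]
    r=rays(c,np.c_[u.ravel(),v.ravel()]); z=c['z_map'].ravel()[:,None]
    P=(r*z-c['t'])@c['R']
    P[z[:,0]<=0]=np.nan
    return P.reshape(400,640,3)
def onplane(c,uv,n,d):
    r=rays(c,uv)@c['R']; o=-c['R'].T@c['t']; n=np.asarray(n,float)
    return o+r*((d-o@n)/(r@n))[:,None]
def proj(c,X):
    f,cx,cy,k1=intr(c); q=np.atleast_2d(X)@c['R'].T+c['t']; s=q[:,:2]/q[:,2:]
    return s*(1+k1*(s**2).sum(1,keepdims=True))*f+[cx,cy]
def pose():
    o=ctrl.get_obs(); return np.array(o['ee_pos']),Ro.from_euler('xyz',o['eef_rot']),o
E
python3 - <<'E'
from h import *
for n in('scene','top','wrist'):
    c=snap(n,n+'0'); print(n,c['fov_y'],c['k1'],-c['R'].T@c['t'])
print(ctrl.get_obs())
E
```

```text
pics
scene 50.79775622276563 -0.013695642541836238 [ 1.25671751 -0.35981618  0.70158445]
top 44.63098453864896 0.00755433581753789 [ 0.38212386 -0.01934646  1.46113245]
wrist 63.76984684813934 -0.0005005729740798713 [0.17432932 0.52768186 0.38426565]
{'time_s': 0.15, 'qpos': array([ 1.06237563e+00,  3.00324241e-01,  1.52142829e+00, -4.14558328e-07,
        1.32071217e+00, -6.66237089e-02]), 'joint_vel': array([-1.59193660e-03, -1.29855770e-03, -3.13487863e-03,  4.65235245e-05,
       -1.43317697e-03, -1.07578784e-03]), 'tau': array([ 1.70159477e-03, -5.31959116e+01, -3.52824104e+01,  7.08312239e-02,
        2.35184940e-02, -5.90298600e-05]), 'ee_pos': array([0.23508563, 0.49702429, 0.22403152]), 'eef_rot': array([-3.14072251e+00, -5.76553993e-05,  2.69979574e+00]), 'force': array([0.06253934, 0.25770956, 0.38352201]), 'moment': array([-0.0388495 ,  0.00821235,  0.01582652]), 'grip_width': 0.09434407638424329}
```

View pics/scene0.png

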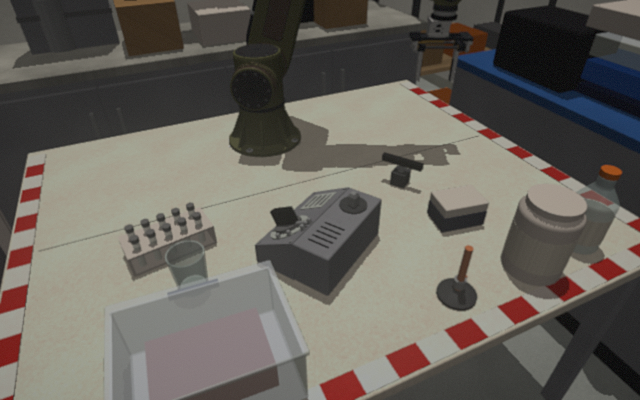

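View pics/top0.png

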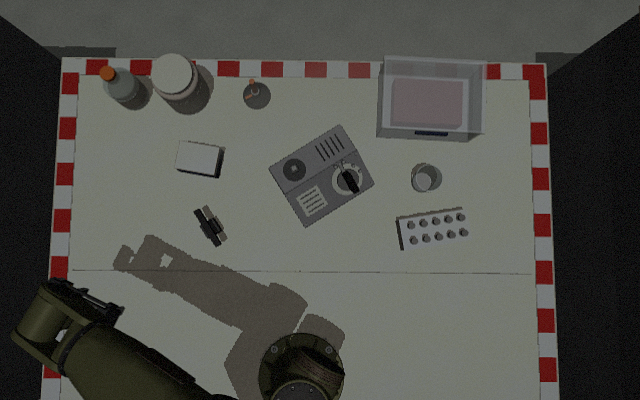

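View pics/wrist0.png

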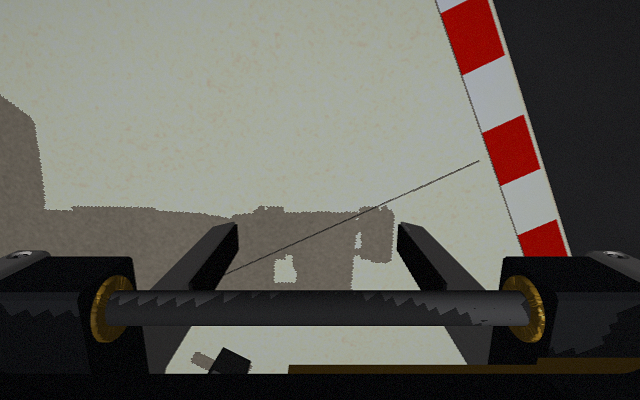

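The scene view shows the unit at about (320,235), the T-handle at (402,170) and the tip box at (458,207). The top view shows the unit at (322,175), the knob bar at (348,180), the spindle at (295,168) and the handle at (210,225). Next I'll zoom in and get rough positions.

```bash
python3 - <<'E'
from h import *
c=load('top0'); im=c['pixels'][:,:,::-1]
a=cv2.resize(im[110:240,260:390],None,fx=4,fy=4,interpolation=cv2.INTER_CUBIC)
cv2.imwrite('pics/t0z.png',cv2.convertScaleAbs(a,alpha=1.6))
c2=load('scene0'); a=cv2.resize(c2['pixels'][140:310,240:440,::-1],None,fx=4,fy=3.5,interpolation=cv2.INTER_CUBIC)
cv2.imwrite('pics/s0z.png',cv2.convertScaleAbs(a,alpha=1.6))
P=cloud(c)
for n,uv in dict(spindle=(295,168),handle=(210,225),bar=(348,180),tip=(200,158),bk1=(268,160),bk2=(338,125),fr1=(305,225),fr2=(372,182)).items(): print(n,P[uv[1],uv[0]].round(3))
E
```

```text
spindle [0.587 0.019 0.148]
handle [0.433 0.266 0.047]
bar [ 0.557 -0.126  0.136]
tip [0.625 0.295 0.072]
bk1 [0.633 0.105 0.001]
bk2 [ 0.716 -0.1    0.113]
fr1 [ 0.435 -0.009  0.064]
fr2 [ 0.562 -0.202  0.058]
```

View pics/t0z.png

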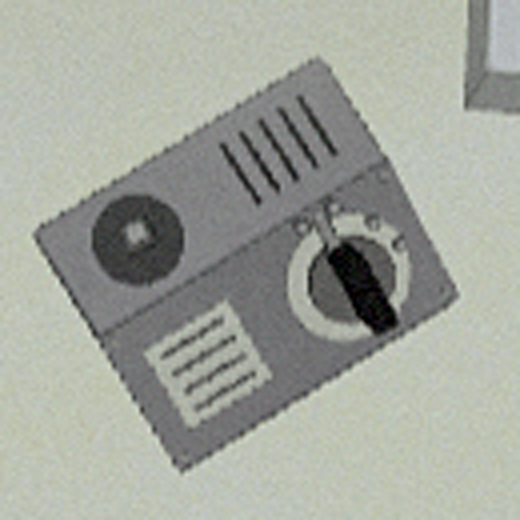

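View pics/s0z.png

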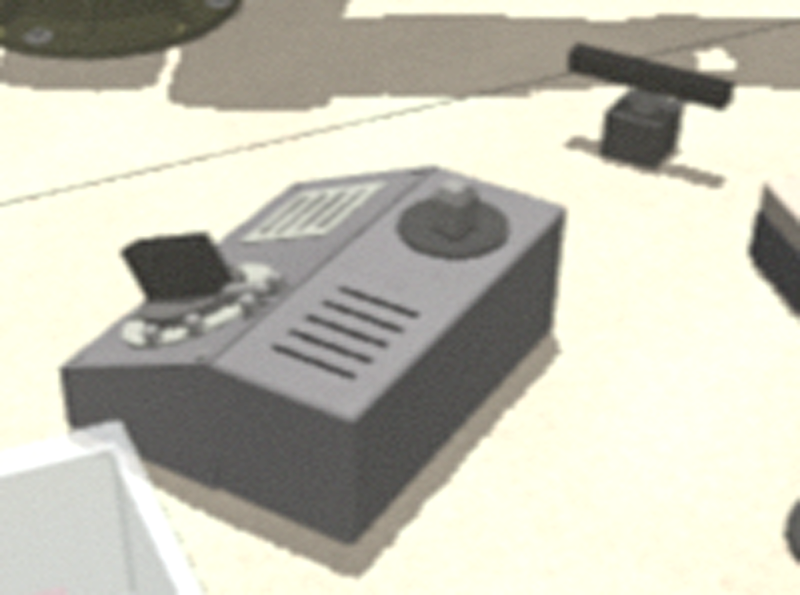

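```bash
python3 - <<'E'
from h import *
p,R,o=pose(); c=load('wrist0')
Rt=R.as_matrix()
print('cam pos in tool',(Rt.T@(-c['R'].T@c['t']-p)).round(4)); print('cam axes in tool (cols x,y,z)\n',(Rt.T@c['R'].T).round(4))
np.savez('hand.npz',Rc=Rt.T@c['R'].T,tc=Rt.T@(-c['R'].T@c['t']-p))
for z in(0,.02,.1,.2): print(z,proj(c,p+Rt@[0,0,z]))
t=load('top0'); P=cloud(t); im=t['pixels'].astype(int)
v,u=np.mgrid[0:400,0:640]
reg=(u>262)&(u<380)&(v>118)&(v<232)
# top face
m=reg&(abs(P[...,2]-.110)<.004)
ft=cv2.minAreaRect(P[m][:,:2].astype(np.float32)); print('flat top',ft,m.sum())
m2=reg&(P[...,2]>.02)
print('whole',cv2.minAreaRect(P[m2][:,:2].astype(np.float32)),P[m][:,2].mean())
# spindle top/collar
print('high', P[reg&(P[...,2]>.14)&(u<310)].mean(0))
E
```

```text
cam pos in tool [ 0.068   0.0016 -0.1602]
cam axes in tool (cols x,y,z)
 [[ 1.000e-04 -9.720e-01 -2.351e-01]
 [ 1.000e+00  1.000e-04 -1.000e-04]
 [ 1.000e-04 -2.351e-01  9.720e-01]]
0 [[314.27228482 249.815255  ]]
0.02 [[314.57754368 236.49015586]]
0.1 [[315.35730466 202.45277755]]
0.2 [[315.86625914 180.23684419]]
flat top ((0.5765830278396606, -0.05471581220626831), (0.1910971701145172, 0.23939041793346405), 32.176300048828125) 2344
whole ((0.6062501668930054, -0.10601015388965607), (0.19641128182411194, 0.35832440853118896), 32.455692291259766) 0.11008189788522306
high [0.58620735 0.02248255 0.14455778]
```

```bash
python3 - <<'E'
from h import *
t=load('top0')
o=lambda uv,z: onplane(t,uv,[0,0,1],z)[0][:2]
bl=o((268.5,168.5),.11);br=o((340,124.3),.11);fl=o((305.3,227.8),.053);fr=o((374.4,183.8),.053)
print(bl,br,fl,fr)
for a,b in((bl,br),(fl,fr),(fl,bl),(fr,br)): d=b-a; print(np.linalg.norm(d),np.degrees(np.arctan2(d[1],d[0])))
C=(bl+br+fl+fr)/4; d=(bl+br-fl-fr); yaw=np.arctan2(d[1],d[0]); d2=bl+fl-br-fr; yaw2=np.arctan2(d2[1],d2[0])-np.pi/2
print(C,np.degrees(yaw),np.degrees(yaw2))
yaw=yaw2
ux=np.array([np.cos(yaw),np.sin(yaw),0]);uy=np.array([-ux[1],ux[0],0])
a=np.radians(28); n=np.array([0,0,np.cos(a)])-np.sin(a)*ux
print('n',n)
P=cloud(t)
# panel plane check
w=(P-[C[0],C[1],0]); X=w@ux;Y=w@uy
m=(X>-.09)&(X<0)&(abs(Y)<.11); Q=P[m]; d=Q@n; h=np.histogram(d,bins=np.arange(-.3,.3,.002)); i=h[0].argmax(); print('panel offset',h[1][i]+.001, (np.r_[C,0]-.0985*ux+[0,0,.053])@n)
d0=(np.r_[C,0]-.0985*ux+[0,0,.053])@n
im=t['pixels'].astype(int).max(2)
# bar: points 40..56 above panel
b=m&((P@n-d0)>.042)&((P@n-d0)<.056); print(b.sum())
Qb=P[b]; mu=Qb.mean(0); 
e=np.linalg.svd(Qb-mu)[2][0]; print('bar mean',mu,'h',(mu@n-d0),'dir',e,'unit xy',(mu-np.r_[C,0])@ux,(mu-np.r_[C,0])@uy)
s=np.cross(n,uy)*-1; s=np.cos(a)*ux+np.sin(a)*np.array([0,0,1])
print('knob angle cw', np.degrees(np.arctan2(-e@uy,e@s)))
E
```

```text
[0.59045653 0.09428399] [ 0.71878189 -0.10556978] [ 0.42750044 -0.01003659] [ 0.55729718 -0.21004383]
0.23750563532920627 -57.29563308410413
0.23843257010620605 -57.01803556715819
0.19348764999272117 32.62639709540297
0.1923334070504851 32.901228150216774
[ 0.57350901 -0.05784155] 32.76340152236867 32.84343599863874
n [-0.39442921 -0.25461569  0.88294759]
panel offset -0.11899999999999983 -0.1184421647604403
133
bar mean [ 0.54918127 -0.13675102  0.12726578] h 0.049017006192326726 dir [-0.75170063 -0.46551237 -0.46716634] unit xy -0.06323526654267177 -0.053102203014958264
knob angle cw -179.05007968647104
```

```bash
cat >> h.py <<'E'
def goto(p,R):
    p0,R0,o=pose(); d=R0.inv().apply(np.asarray(p)-p0); r=(R0.inv()*R).as_rotvec(degrees=True)
    print('rotvec',r.round(2),'ang',np.linalg.norm(r).round(1),'shift',d.round(4),'dist',np.linalg.norm(d).round(3)); return r,d
def frame(x,z):
    z=np.array(z)/np.linalg.norm(z); x=np.array(x)-np.dot(x,z)*z; x/=np.linalg.norm(x)
    return Ro.from_matrix(np.c_[x,np.cross(z,x),z])
def unit(yaw):
    ux=np.array([np.cos(yaw),np.sin(yaw),0]);uy=np.array([-ux[1],ux[0],0]);a=np.radians(28)
    n=np.array([0,0,np.cos(a)])-np.sin(a)*ux; s=np.cos(a)*ux+np.sin(a)*np.array([0,0,1])
    return ux,uy,n,s
E
python3 - <<'E'
from h import *
ux,uy,n,s=unit(np.radians(32.8)); g=np.array([.5535,-.134,.1176])
print(g+.08*n)
goto(g+.08*n,frame(s,-n))
E
```

```text
[ 0.52193023 -0.15434533  0.18823581]
rotvec [-29.71  16.54 119.02] ang 123.8 shift [-0.5378 -0.4662  0.0362] dist 0.713
```

Call:
send_rows(series=[[-29.7, 16.5, 119, -0.538, -0.466, 0.036, 1], [-29.7, 16.5, 119, -0.538, -0.466, 0.036, 1], [-29.7, 16.5, 119, -0.538, -0.466, 0.036, 1], [-29.7, 16.5, 119, -0.538, -0.466, 0.036, 1], [-29.7, 16.5, 119, -0.538, -0.466, 0.036, 1], [-29.7, 16.5, 119, -0.538, -0.466, 0.036, 1], [-29.7, 16.5, 119, -0.538, -0.466, 0.036, 1], [-29.7, 16.5, 119, -0.538, -0.466, 0.036, 1]])

```text
time_s: 0.95
ee_pos: [0.3966, 0.1297, 0.2044]
eef_rot: [2.993, -0.277, 1.551]
force: [0.9, 0.9, 1.0]
grip_width: 0.0941
```

```bash
python3 - <<'E'
from h import *
ux,uy,n,s=unit(np.radians(32.8)); g=np.array([.5535,-.134,.1176])
goto(g+.08*n,frame(s,-n)); print(pose()[2]['qpos'].round(2),pose()[2]['ee_pos'])
E
```

```text
rotvec [-13.05   7.23  52.59] ang 54.7 shift [-0.2752  0.1386 -0.0412] dist 0.311
[ 0.07 -0.1   2.04  0.3   1.04 -0.02] [0.39664204 0.12966366 0.2044267 ]
```

Call:
send_rows(series=[[-13, 7.2, 52.6, -0.275, 0.139, -0.041, 1], [-13, 7.2, 52.6, -0.275, 0.139, -0.041, 1], [-13, 7.2, 52.6, -0.275, 0.139, -0.041, 1], [-13, 7.2, 52.6, -0.275, 0.139, -0.041, 1], [-13, 7.2, 52.6, -0.275, 0.139, -0.041, 1], [-13, 7.2, 52.6, -0.275, 0.139, -0.041, 1], [-13, 7.2, 52.6, -0.275, 0.139, -0.041, 1], [-13, 7.2, 52.6, -0.275, 0.139, -0.041, 1]])

```text
time_s: 1.75
ee_pos: [0.5236, -0.1528, 0.1876]
eef_rot: [-3.14, -0.486, 0.575]
force: [-0.4, -0.2, 0.4]
grip_width: 0.0935
```

```bash
python3 - <<'E'
from h import *
ux,uy,n,s=unit(np.radians(32.8)); g=np.array([.5535,-.134,.1176])
goto(g+.08*n,frame(s,-n)); print(pose()[2]['qpos'].round(2),pose()[2]['joint_vel'].round(2))
c=snap('wrist','w1')
E
```

```text
rotvec [-0.14  0.18  0.14] ang 0.3 shift [-0.0017  0.0004 -0.0017] dist 0.002
[-0.55  0.21  1.8   0.53  0.98  0.18] [ 0.04 -0.04  0.03 -0.01  0.02 -0.05]
```

View pics/w1.png

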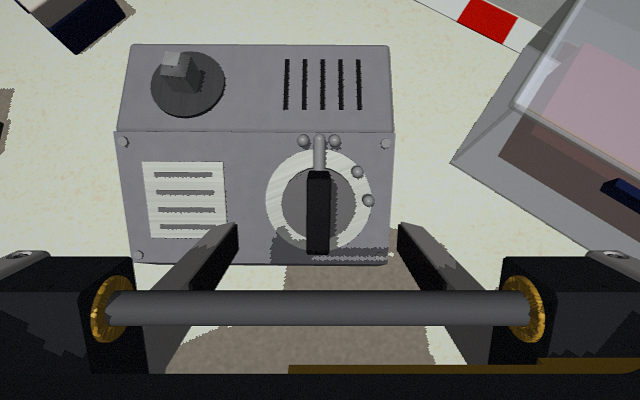

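The wrist view shows the grip bar at (318,212) with the pin up at (320,150) between the two panel posts. The gate posts are at (357,172) and (369,201), and the spindle is at about (180,75). Now measuring.

```bash
python3 - <<'E'
from h import *
c=load('w1'); P=cloud(c)
v,u=np.mgrid[0:400,0:640]
# panel plane fit
m=((u>235)&(u<260)&(v>140)&(v<200))|((u>130)&(u<230)&(v>138)&(v<158))|((u>375)&(u<385)&(v>155)&(v<235))
Q=P[m]; Q=Q[~np.isnan(Q[:,0])]
mu=Q.mean(0); n=np.linalg.svd(Q-mu)[2][2]; n*=np.sign(n[2]); r=(Q-mu)@n; k=abs(r)<.003; Q=Q[k]; mu=Q.mean(0); n=np.linalg.svd(Q-mu,full_matrices=False)[2][2]; n*=np.sign(n[2])
print('panel n',n,'tilt',np.degrees(np.arccos(n[2])),'yaw',np.degrees(np.arctan2(-n[1],-n[0])),'res',((Q-mu)@n).std(),'d',mu@n)
# top plane
m=(u>250)&(u<380)&(v>60)&(v<120); Q=P[m]; print('top z',np.nanmedian(Q[:,2]))
yaw=np.arctan2(-n[1],-n[0]); ux,uy,nn,s=unit(np.radians(32.8)); d=mu@nn
H=P@nn-d
reg=(u>255)&(u<385)&(v>125)&(v<262)
h=H[reg]; hi=np.histogram(h,bins=np.arange(-.01,.07,.002)); print(list(zip((hi[1][:-1]*1000).round(),hi[0])))
# bar face
b=reg&(H>.046)&(H<.056); Qb=P[b]; print('bar',b.sum(),Qb.mean(0),np.median(H[b]))
A=Qb@s;B=Qb@-uy
print(cv2.minAreaRect(np.c_[A,B].astype(np.float32)*1000))
a=cv2.resize(c['pixels'][125:265,250:400,::-1],None,fx=4,fy=4,interpolation=cv2.INTER_CUBIC); cv2.imwrite('pics/w1z.png',a)
hm=np.clip((H+.01)/.07*255,0,255); hm[np.isnan(hm)]=0
cv2.imwrite('pics/w1h.png',cv2.applyColorMap(cv2.resize(hm[125:265,250:400].astype(np.uint8),None,fx=4,fy=4,interpolation=cv2.INTER_NEAREST),cv2.COLORMAP_JET))
E
```

```text
panel n [-0.39602155 -0.25267444  0.88279248] tilt 28.01892489990611 yaw 32.539180512799604 res 0.0006921811932359148 d -0.12152136147616761
top z 0.11021395304061822
[(np.float64(-10.0), np.int64(0)), (np.float64(-8.0), np.int64(0)), (np.float64(-6.0), np.int64(1)), (np.float64(-4.0), np.int64(354)), (np.float64(-2.0), np.int64(3593)), (np.float64(0.0), np.int64(4558)), (np.float64(2.0), np.int64(3188)), (np.float64(4.0), np.int64(363)), (np.float64(6.0), np.int64(26)), (np.float64(8.0), np.int64(60)), (np.float64(10.0), np.int64(648)), (np.float64(12.0), np.int64(2420)), (np.float64(14.0), np.int64(274)), (np.float64(16.0), np.int64(8)), (np.float64(18.0), np.int64(17)), (np.float64(20.0), np.int64(2)), (np.float64(22.0), np.int64(14)), (np.float64(24.0), np.int64(8)), (np.float64(26.0), np.int64(7)), (np.float64(28.0), np.int64(13)), (np.float64(30.0), np.int64(4)), (np.float64(32.0), np.int64(16)), (np.float64(34.0), np.int64(4)), (np.float64(36.0), np.int64(16)), (np.float64(38.0), np.int64(6)), (np.float64(40.0), np.int64(15)), (np.float64(42.0), np.int64(9)), (np.float64(44.0), np.int64(14)), (np.float64(46.0), np.int64(25)), (np.float64(48.0), np.int64(880)), (np.float64(50.0), np.int64(930)), (np.float64(52.0), np.int64(1)), (np.float64(54.0), np.int64(0)), (np.float64(56.0), np.int64(0)), (np.float64(58.0), np.int64(0)), (np.float64(60.0), np.int64(0)), (np.float64(62.0), np.int64(0)), (np.float64(64.0), np.int64(0)), (np.float64(66.0), np.int64(0))]
bar 1836 [ 0.54942751 -0.13557054  0.12647806] 0.05001033391686617
((401.2980651855469, 411.65142822265625), (59.92858123779297, 17.864612579345703), 1.2909541130065918)
```

View pics/w1z.png

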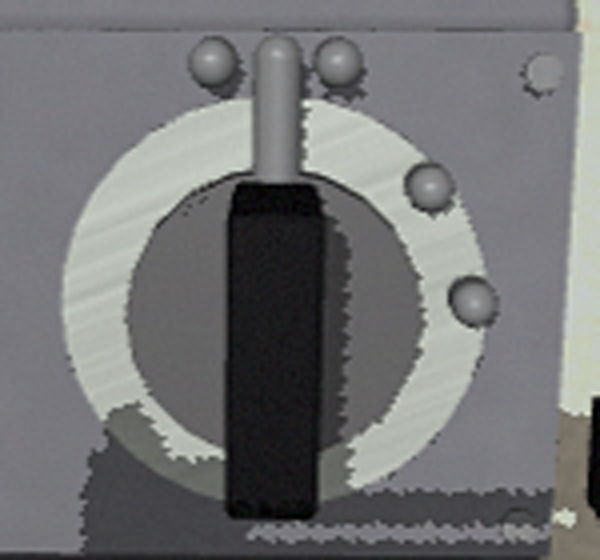

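View pics/w1h.png

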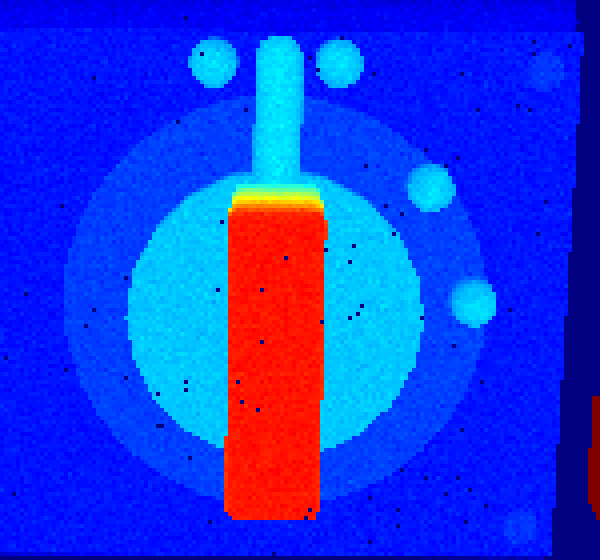

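```bash
python3 - <<'E'
from h import *
c=load('w1'); P=cloud(c); v,u=np.mgrid[0:400,0:640]
ux,uy,n,s=unit(np.radians(32.65)); d=-0.12152
H=P@n-d; A=P@s*1000; B=-P@uy*1000
reg=(u>255)&(u<385)&(v>130)&(v<262)
b=reg&(H>.046)&(H<.056); r=cv2.minAreaRect(np.c_[A[b],B[b]].astype(np.float32)); print('bar',r)
ca,cb=r[0]
m=(reg&(H>.008)&(H<.018)).astype(np.uint8)
nl,lab,st,ce=cv2.connectedComponentsWithStats(m)
for i in range(1,nl):
    if st[i,4]>60:
        k=lab==i; pts=np.c_[A[k],B[k]].astype(np.float32)-np.float32([ca,cb]); q=cv2.minEnclosingCircle(pts); 
        print(st[i,4],ce[i].round(1),'circ',q,'r',np.hypot(*q[0]).round(1),'ang',np.degrees(np.arctan2(q[0][1],q[0][0])).round(2),'h',np.nanmedian(H[k]), 'mean',pts.mean(0), np.degrees(np.arctan2(pts[:,1].mean(),pts[:,0].mean())))
# disc edge: points at radius
k=m>0; k&=(abs(B-cb)>12)&(np.hypot(A-ca,B-cb)<36); q=cv2.minEnclosingCircle(np.c_[A[k],B[k]].astype(np.float32)-np.float32([ca,cb])); print('disc',q)
# aluminium ring in colour
g=c['pixels'].astype(int).min(2); k=reg&(H>.000)&(H<.007)&(g>150)&(abs(A-ca)<60)&(abs(B-cb)<60)
q=cv2.minEnclosingCircle(np.c_[A[k],B[k]].astype(np.float32)-np.float32([ca,cb])); print('alu',k.sum(),q)
# pin
k=reg&(H>.006)&(H<.018)&(A-ca>36)&(abs(B-cb)<8); print('pin',k.sum(),np.median(A[k]-ca),np.median(B[k]-cb),np.median(H[k]),np.polyfit(A[k]-ca,B[k]-cb,1),(A[k]-ca).max())
# spindle
k=(u>130)&(u<240)&(v>40)&(v<125)&(P[...,2]>.142)&(P[...,2]<.15); Q=P[k]; print('sp top',k.sum(),cv2.minAreaRect(Q[:,:2].astype(np.float32)*1000),np.median(Q[:,2]))
k=(u>130)&(u<240)&(v>40)&(v<125)&(P[...,2]>.1125)&(P[...,2]<.118); Q=P[k]; print('collar',cv2.minEnclosingCircle(Q[:,:2].astype(np.float32)*1000))
print('axis pt on panel', (ca*s-cb*uy)/1000+n*d)
E
```

```text
bar ((402.24847412109375, 410.63372802734375), (59.92848205566406, 17.86477279663086), 1.157754898071289)
116 [302.9 140.3] circ ((53.66313552856445, -12.9839506149292), 4.98327112197876) r 55.2 ang -13.6 h 0.013097915195156531 mean [ 53.813347 -12.883555] -13.463867
2962 [318.2 195.3] circ ((14.008149147033691, 1.186666488647461), 44.96747589111328) r 14.1 ang 4.84 h 0.01304535179998758 mean [ 7.3913436  -0.10942197] -0.8481488
116 [334.4 140.4] circ ((53.610591888427734, 12.954644203186035), 4.888469219207764) r 55.2 ang 13.58 h 0.012978567764220947 mean [53.805386 12.856475] 13.438509
113 [357.3 171.6] circ ((27.790285110473633, 32.7256965637207), 4.904211044311523) r 42.9 ang 49.66 h 0.012759311574566043 mean [28.227592 32.385647] 48.92434
108 [368.  200.3] circ ((2.8236083984375, 42.849361419677734), 4.982854843139648) r 42.9 ang 86.23 h 0.012744608495916132 mean [ 3.5071757 42.37934  ] 85.269165
disc ((-0.25787729024887085, -0.09263847023248672), 31.90070152282715)
alu 3095 ((-0.9083724021911621, -0.3137526214122772), 47.3686637878418)
pin 335 47.56641080629157 0.3394359819646411 0.014117644525418124 [ 0.02577568 -0.71678136] 58.94116019637562
sp top 390 ((587.5173950195312, 24.76473045349121), (15.894500732421875, 17.11968421936035), 29.170272827148438) 0.14554273425009
collar ((588.0255737304688, 25.881261825561523), 32.65715789794922)
axis pt on panel [ 0.56861642 -0.12335407  0.08154843]
```

```bash
cat >> h.py <<'E'
YAW=np.radians(32.65); UX,UY,N,S=unit(YAW); G=np.array([0.56861642,-0.12335407,0.08154843])+.038*N
def knobR(deg): 
    a=np.radians(deg); return frame(np.cos(a)*S-np.sin(a)*UY,-N)
E
python3 - <<'E'
from h import *
print(G); goto(G,knobR(1.2))
E
```

```text
[ 0.55359553 -0.13297881  0.11510044]
rotvec [-0.26  0.19  1.65] ang 1.7 shift [-0.0026  0.001   0.0809] dist 0.081
```

Call:
send_rows(series=[[-0.2, 0.2, 1.6, -0.0025, 0.001, 0.03, 1], [-0.2, 0.2, 1.6, -0.0025, 0.001, 0.05, 1], [-0.2, 0.2, 1.6, -0.0025, 0.001, 0.065, 1], [-0.2, 0.2, 1.6, -0.0025, 0.001, 0.075, 1], [-0.2, 0.2, 1.6, -0.0025, 0.001, 0.08, 1], [-0.2, 0.2, 1.6, -0.0025, 0.001, 0.08, 1]], force=35)

```text
time_s: 2.4
ee_pos: [0.5538, -0.1327, 0.1164]
eef_rot: [-3.131, -0.489, 0.548]
force: [-0.5, -0.9, -0.1]
grip_width: 0.0942
```

```bash
python3 - <<'E'
from h import *
goto(G,knobR(1.2)); print(pose()[2]['force'],pose()[2]['qpos'])
E
```

```text
rotvec [-0.04 -0.04  0.09] ang 0.1 shift [-0.0009  0.0001  0.001 ] dist 0.001
[-0.49253542 -0.85936877 -0.09478286] [-0.48263547  0.34549491  1.81205964  0.59308745  0.8201982   0.16183972]
```

Now I'll close on the bar.

Call:
send_rows(series=[[0, 0, 0, 0, 0, 0, -1], [0, 0, 0, 0, 0, 0, -1], [0, 0, 0, 0, 0, 0, -1], [0, 0, 0, 0, 0, 0, -1], [0, 0, 0, 0, 0, 0, -1], [0, 0, 0, 0, 0, 0, -1]], force=35)

```text
time_s: 3.0
ee_pos: [0.5537, -0.1331, 0.1165]
eef_rot: [-3.131, -0.489, 0.547]
force: [-0.0, 0.3, 0.4]
grip_width: 0.0493
```

Call:
send_rows(series=[[0, 0, 0, 0, 0, 0, -1], [0, 0, 0, 0, 0, 0, -1], [0, 0, 0, 0, 0, 0, -1], [0, 0, 0, 0, 0, 0, -1], [0, 0, 0, 0, 0, 0, -1], [0, 0, 0, 0, 0, 0, -1]])

```text
time_s: 3.6
ee_pos: [0.5539, -0.1335, 0.1165]
eef_rot: [-3.132, -0.49, 0.547]
force: [3.7, -4.7, -2.4]
grip_width: 0.0178
```

Call:
send_rows(series=[[0, 0, 0, 0, 0, 0, -1], [0, 0, 0, 0, 0, -0.005, -1], [0, 0, 0, 0, 0, -0.01, -1], [0, 0, 0, 0, 0, -0.015, -1], [0, 0, 0, 0, 0, -0.02, -1], [0, 0, 0, 0, 0, -0.0205, -1], [0, 0, 0, 0, 0, -0.0205, -1]])

```text
time_s: 4.3
ee_pos: [0.5457, -0.1387, 0.1348]
eef_rot: [-3.132, -0.49, 0.547]
force: [0.9, -5.2, 0.9]
grip_width: 0.018
```

```bash
python3 - <<'E'
from h import *
goto(G+.02*N,knobR(1.2)); o=pose()[2]; print(o['force']@N,o['force'],o['moment'])
c=snap('wrist','w2')
E
```

```text
rotvec [ 0.05 -0.06  0.05] ang 0.1 shift [-0.0007 -0.0006  0.002 ] dist 0.002
1.739697673090971 [ 0.94522176 -5.24252139  0.88962429] [-1.00918804  0.12691429 -0.31380018]
```

View pics/w2.png

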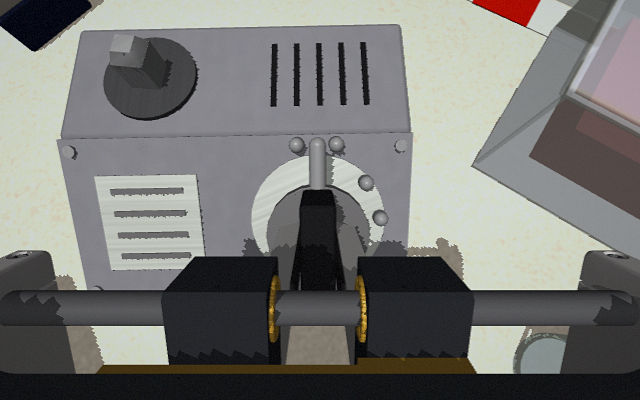

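The pin at (318,160) now stands clear above its posts. I'll check its height from the depth map.

```bash
python3 - <<'E'
from h import *
c=load('w2');P=cloud(c);H=(P-G)@N+.038
print('pin',np.nanmedian(H[150:180,315:321]),'posts',np.nanmedian(H[142:149,294:299]),np.nanmedian(H[180:186,363:369]),'panel',np.nanmedian(H[150:180,215:235]))
E
```

```text
pin 0.035693735727336945 posts 0.014002770005189305 0.013971079025240153 panel 0.0004255275637479114
```

```bash
python3 - <<'E'
from h import *
for a in (24,46,67.8):
    R=knobR(a); goto(G+.0195*N+R.apply([.0004,0,0]),R)
E
```

```text
rotvec [ 0.04 -0.07 22.85] ang 22.9 shift [-0.0004 -0.0005  0.0025] dist 0.003
rotvec [ 3.000e-02 -8.000e-02  4.485e+01] ang 44.9 shift [-0.0004 -0.0003  0.0025] dist 0.003
rotvec [ 1.000e-02 -8.000e-02  6.665e+01] ang 66.7 shift [-0.0006 -0.0002  0.0025] dist 0.003
```

Call:
send_rows(series=[[0, 0, 7, -0.0003, -0.0003, 0, -1], [0, 0, 15, -0.0004, -0.0003, 0, -1], [0, 0, 23, -0.0004, -0.0003, 0, -1], [0, 0, 31, -0.0005, -0.0003, 0, -1], [0, 0, 39, -0.0005, -0.0003, 0, -1], [0, 0, 47, -0.0005, -0.0003, 0, -1], [0, 0, 55, -0.0005, -0.0003, 0, -1], [0, 0, 62, -0.0005, -0.0003, 0, -1]])

```text
time_s: 5.15
ee_pos: [0.5457, -0.1404, 0.1344]
eef_rot: [-2.699, -0.215, -0.588]
force: [7.1, -18.1, -7.7]
grip_width: 0.018
```

```bash
python3 - <<'E'
from h import *
R=knobR(67.8); goto(G+.0195*N+R.apply([.0004,0,0]),R); o=pose()[2]; print(o['force'],o['moment'],o['qpos'])
E
```

```text
rotvec [ 0.11 -0.27  4.32] ang 4.3 shift [-0.0013 -0.0012  0.0025] dist 0.003
[  7.05555038 -18.07394297  -7.71666776] [-3.71765812 -0.20449694 -1.61610495] [-0.50262728  0.30727216  1.81420287  0.57527721  0.85386427  1.25942316]
```

```bash
python3 - <<'E'
from h import *
p,R,o=pose(); print('force tool',R.inv().apply(o['force']),'TCP-axis in tool',R.inv().apply(p-G-.02*N))
c=snap('wrist','w3');P=cloud(c)
a=cv2.resize(c['pixels'][60:260,220:440,::-1],None,fx=3,fy=3,interpolation=cv2.INTER_CUBIC); cv2.imwrite('pics/w3z.png',a)
E
```

```text
force tool [13.87845111 14.7367053   5.1198905 ] TCP-axis in tool [ 0.00165571  0.00125073 -0.00201526]
```

View pics/w3z.png

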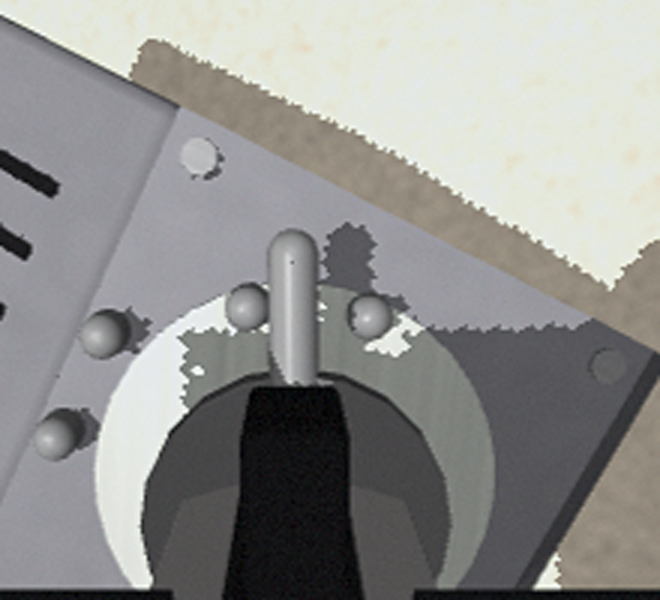

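The pin at (293,300) in the zoomed view is a few degrees short of the gate's middle. I'll finish the turn and ease off the side load.

Call:
send_rows(series=[[0, 0, 2, 0.0005, 0.0005, 0, -1], [0, 0, 4.3, 0.001, 0.001, 0, -1], [0, 0, 4.3, 0.001, 0.001, 0, -1]])

```text
time_s: 5.5
ee_pos: [0.5458, -0.1409, 0.1343]
eef_rot: [-2.685, -0.183, -0.652]
force: [2.1, -11.4, -2.0]
grip_width: 0.0178
```

```bash
python3 - <<'E'
from h import *
p,R,o=pose(); print('force tool',R.inv().apply(o['force']),'TCP-axis in tool',R.inv().apply(p-G-.02*N)); goto(p,knobR(67.8))
c=snap('wrist','w4');P=cloud(c)
A=(P-G)@S*1000;B=-(P-G)@UY*1000;H=((P-G)@N+.038)*1000; r=np.hypot(A,B)
an=np.degrees(np.arctan2(B,A))
k=(H>30)&(H<39)&(r>38)&(r<58); print('pin',k.sum(),np.median(an[k]),np.median(H[k]),np.polyfit(A[k],B[k],1),np.degrees(np.linalg.svd(np.c_[A[k],B[k]]-np.c_[A[k],B[k]].mean(0),full_matrices=False)[2][0]@[1,0]))
m=((H>9)&(H<17)&(r>36)&(r<60)).astype(np.uint8)
nl,lab,st,ce=cv2.connectedComponentsWithStats(m)
for i in range(1,nl):
    if st[i,4]>60:
        k=lab==i;q=cv2.minEnclosingCircle(np.c_[A[k],B[k]].astype(np.float32)); print(st[i,4],ce[i],q,np.degrees(np.arctan2(q[0][1],q[0][0])))
k=(H>30)&(H<39)&(r>38)&(r<58); mu=np.c_[A[k],B[k]].mean(0); e=np.linalg.svd(np.c_[A[k],B[k]]-mu,full_matrices=False)[2][0]; print(mu,np.degrees(np.arctan2(e[1],e[0])))
E
```

```text
force tool [ 8.10613573  8.53436805 -0.2200544 ] TCP-axis in tool [ 0.00203506  0.00147682 -0.00200449]
rotvec [ 0.02 -0.15  0.25] ang 0.3 shift [0. 0. 0.] dist 0.0
pin 584 68.1137514620477 34.97387501693038 [ 0.76850775 30.69576306] -22.52943387976913
179 [297.54748603 163.91620112] ((27.42980194091797, 32.68247604370117), 4.94304895401001) 49.993881105498126
181 [338.71823204 164.09944751] ((2.522040367126465, 42.8289794921875), 4.965167045593262) 86.6299549523017
181 [250.09392265 176.37569061] ((53.143733978271484, 12.952884674072266), 5.026419162750244) 13.697800613356131
171 [237.15789474 211.29239766] ((53.20115661621094, -12.611330032348633), 5.020565032958984) -13.335805325991164
[17.8503933  44.41392864] -113.15455748832946
```

Call:
send_rows(series=[[0, 0, 0.2, 0.001, 0.001, 0, -1], [0, 0, 0.2, 0.001, 0.001, 0.005, -1], [0, 0, 0.2, 0.001, 0.001, 0.01, -1], [0, 0, 0.2, 0.001, 0.001, 0.015, -1], [0, 0, 0.2, 0.001, 0.001, 0.019, -1], [0, 0, 0.2, 0.001, 0.001, 0.02, -1], [0, 0, 0.2, 0.001, 0.001, 0.0205, -1]])

```text
time_s: 6.25
ee_pos: [0.5542, -0.1359, 0.1158]
eef_rot: [-2.684, -0.18, -0.653]
force: [-3.9, -6.6, 9.7]
grip_width: 0.0181
```

```bash
python3 - <<'E'
from h import *
p,R,o=pose(); print('force tool',R.inv().apply(o['force']),'TCP-G in tool',R.inv().apply(p-G)); goto(p,knobR(67.8))
E
```

```text
force tool [  2.68567933   2.6657917  -11.80783702] TCP-G in tool [ 0.00229993  0.00161958 -0.00109621]
rotvec [-0.05 -0.04  0.16] ang 0.2 shift [0. 0. 0.] dist 0.0
```

Call:
send_rows(series=[[0, 0, 0, 0, 0, 0.001, -1], [0, 0, 0, 0, 0, 0.0015, -1], [0, 0, 0, 0, 0, 0.0015, -1]])

```text
time_s: 6.55
ee_pos: [0.5544, -0.1359, 0.1156]
eef_rot: [-2.684, -0.181, -0.652]
force: [-16.5, -8.1, 21.7]
grip_width: 0.0177
```

```bash
python3 - <<'E'
from h import *
p,R,o=pose(); print('force tool',R.inv().apply(o['force']),'TCP-G in tool',R.inv().apply(p-G))
c=snap('wrist','w5');P=cloud(c)
A=(P-G)@S*1000;B=-(P-G)@UY*1000;H=((P-G)@N+.038)*1000; r=np.hypot(A,B); an=np.degrees(np.arctan2(B,A))
k=(r>49)&(r<58)&(abs(an-68.3)<4); print('pin H',np.nanmedian(H[k]),k.sum())
E
```

```text
force tool [ -4.13166451   4.66246002 -27.72441813] TCP-G in tool [ 0.0024579   0.00163507 -0.00082959]
pin H 14.31290402077546 214
```

View pics/w5.png

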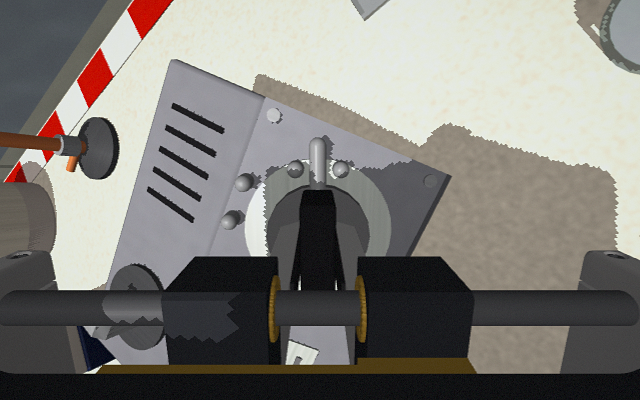

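Home: pin height is back to 14.3 mm and the pin sits between posts (295,170) and (340,170). Unload and release.

Call:
send_rows(series=[[0, 0, 0, 0, 0, -0.0012, -1], [0, 0, 0, 0, 0, -0.0012, 0], [0, 0, 0, 0, 0, -0.0012, 0], [0, 0, 0, 0, 0, -0.0012, 0], [0, 0, 0, 0, 0, -0.0012, 0], [0, 0, 0, 0, 0, -0.03, 0.3], [0, 0, 0, 0, 0, -0.07, 0.3], [0, 0, 0, 0, 0, -0.1, 0.3]])

```text
time_s: 7.4
ee_pos: [0.5143, -0.161, 0.2042]
eef_rot: [-2.684, -0.18, -0.653]
force: [-0.5, 0.5, 0.5]
grip_width: 0.0608
```

```bash
python3 - <<'E'
from h import *
p,R,o=pose(); print(o['force'],p)
c=snap('wrist','w6');P=cloud(c)
A=(P-G)@S*1000;B=-(P-G)@UY*1000;H=((P-G)@N+.038)*1000; r=np.hypot(A,B); an=np.degrees(np.arctan2(B,A))
k=(r>49)&(r<58)&(abs(an-68.3)<4); print('pin H',np.nanmedian(H[k]),k.sum())
k=(H>9)&(H<17)&(r>47)&(r<62)&(an>50)&(an<85); print('pin ang',np.median(an[k]))
m=((H>9)&(H<17)&(r>36)&(r<47.5)&((abs(an-50)<8)|(abs(an-86)<8))).astype(np.uint8)
nl,lab,st,ce=cv2.connectedComponentsWithStats(m)
for i in range(1,nl):
    if st[i,4]>40:
        k=lab==i;q=cv2.minEnclosingCircle(np.c_[A[k],B[k]].astype(np.float32)); print(st[i,4],q,np.degrees(np.arctan2(q[0][1],q[0][0])))
k=(H>44)&(H<56)&(r<45); print('bar h',np.median(H[k]),cv2.minAreaRect(np.c_[A[k],B[k]].astype(np.float32)))
# handle from top0 and spindle
E
```

```text
[-0.47237777  0.45519025  0.47670531] [ 0.5143065  -0.16098227  0.20416953]
pin H 14.467256930984929 89
pin ang 68.3229570113257
98 ((27.31094741821289, 32.9361457824707), 4.926661968231201) 50.3341730097662
95 ((2.5448386669158936, 43.00856399536133), 4.858678817749023) 86.61372776933001
bar h 50.374518609679896 ((-0.5839972496032715, -0.0001850128173828125), (59.84520721435547, 17.603973388671875), 67.97286224365234)
```

View pics/w6.png

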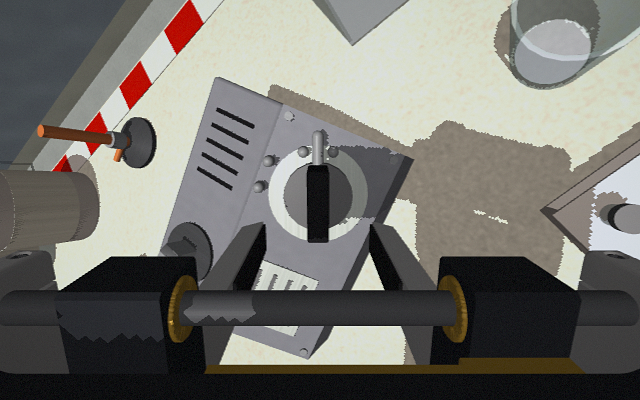

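Knob locked: bar at 68.0°, gate at 68.4°, height as at the start, and the disc hasn't moved. The view shows the pin at (318,145) between posts (303,152) and (333,152). Next I'll measure the handle and look at the spindle from above.

```bash
python3 - <<'E'
from h import *
t=load('top0');P=cloud(t);v,u=np.mgrid[0:400,0:640]
reg=(u>180)&(u<240)&(v>195)&(v<255)
k=reg&(P[...,2]>.06)&(P[...,2]<.1); print(k.sum(),np.median(P[k][:,2]),cv2.minAreaRect(P[k][:,:2].astype(np.float32)*1000))
reg=(u>165)&(u<235)&(v>130)&(v<190); k=reg&(P[...,2]>.05); print('box',cv2.minAreaRect(P[k][:,:2].astype(np.float32)*1000))
a=cv2.resize(t['pixels'][190:260,175:245,::-1],None,fx=6,fy=6,interpolation=cv2.INTER_CUBIC); cv2.imwrite('pics/hz.png',a)
p,R,o=pose()
yaw=np.radians(92); goto([.587,.025,.25],frame([np.cos(yaw),np.sin(yaw),0],[0,0,-1]))
E
```

```text
305 0.08134645673219099 ((424.3861999511719, 267.7344665527344), (120.06942749023438, 18.546541213989258), 33.814117431640625)
box ((624.7531127929688, 305.2491455078125), (119.96211242675781, 86.84371948242188), 79.96685028076172)
rotvec [  -2.16  -34.68 -123.89] ang 128.7 shift [-0.0477 -0.1957  0.0392] dist 0.205
```

View pics/hz.png

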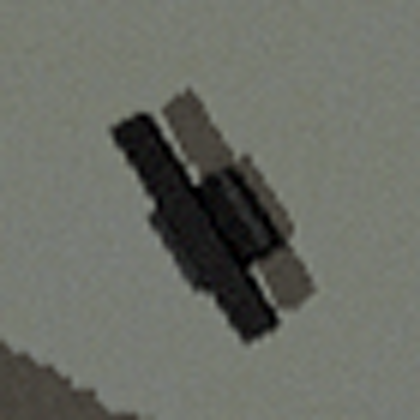

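```bash
cat >> h.py <<'E'
def down(deg):
    a=np.radians(deg); return frame([np.cos(a),np.sin(a),0],[0,0,-1])
E
python3 - <<'E'
from h import *
goto([.587,.025,.25],down(29.2))
E
```

```text
rotvec [-17.01 -24.32 -62.8 ] ang 69.5 shift [-0.0477 -0.1957  0.0392] dist 0.205
```

Call:
send_rows(series=[[-17, -24.3, -62.8, -0.048, -0.196, 0.039, 1], [-17, -24.3, -62.8, -0.048, -0.196, 0.039, 1], [-17, -24.3, -62.8, -0.048, -0.196, 0.039, 1], [-17, -24.3, -62.8, -0.048, -0.196, 0.039, 1], [-17, -24.3, -62.8, -0.048, -0.196, 0.039, 1], [-17, -24.3, -62.8, -0.048, -0.196, 0.039, 1], [-17, -24.3, -62.8, -0.048, -0.196, 0.039, 1], [-17, -24.3, -62.8, -0.048, -0.196, 0.039, 1]])

```text
time_s: 8.25
ee_pos: [0.5874, 0.0272, 0.2445]
eef_rot: [-3.134, 0.001, 0.505]
force: [-0.1, 0.2, -0.2]
grip_width: 0.0939
```

```bash
python3 - <<'E'
from h import *
goto([.587,.025,.25],down(29.2));print(pose()[2]['qpos'])
E
```

```text
rotvec [-0.41  0.04 -0.27] ang 0.5 shift [-0.0014  0.0017 -0.0055] dist 0.006
[-0.01855993  0.37354427  1.37638263  0.00596164  1.39583883  1.04618658]
```

Call:
send_rows(series=[[0, 0, 0, 0, 0, -0.003, 1], [0, 0, 0, 0, 0, -0.005, 1]])

```text
time_s: 8.45
ee_pos: [0.5874, 0.0272, 0.2498]
eef_rot: [-3.132, -0.003, 0.496]
force: [0.0, -0.4, -0.7]
grip_width: 0.0938
```

```bash
python3 - <<'E'
from h import *
p,R,o=pose();print(p,o['joint_vel'].round(3))
c=snap('wrist','w7');P=cloud(c);Z=P[...,2]
a=cv2.resize(c['pixels'][120:290,230:400,::-1],None,fx=3.5,fy=3.5,interpolation=cv2.INTER_CUBIC); cv2.imwrite('pics/w7z.png',a)
near=np.hypot(P[...,0]-.588,P[...,1]-.0255)<.05
k=near&(Z>.1425)&(Z<.15); print('top',k.sum(),np.median(Z[k]),cv2.minAreaRect(P[k][:,:2].astype(np.float32)*1000))
k=near&(Z>.120)&(Z<.15); print('all',k.sum(),cv2.minAreaRect(P[k][:,:2].astype(np.float32)*1000))
k=near&(Z>.1125)&(Z<.118); print('collar',np.median(Z[k]),cv2.minEnclosingCircle(P[k][:,:2].astype(np.float32)*1000))
E
```

```text
[0.58736868 0.02722765 0.24982237] [-0.015 -0.028 -0.023  0.002  0.038  0.003]
top 316 0.145781998251581 ((589.1488037109375, 26.021333694458008), (16.987268447875977, 16.119426727294922), 24.949604034423828)
all 598 ((588.6306762695312, 25.910327911376953), (20.655941009521484, 19.969091415405273), 25.390464782714844)
collar 0.11406453981478594 ((587.7216796875, 26.625268936157227), 32.9365119934082)
```

View pics/w7z.png

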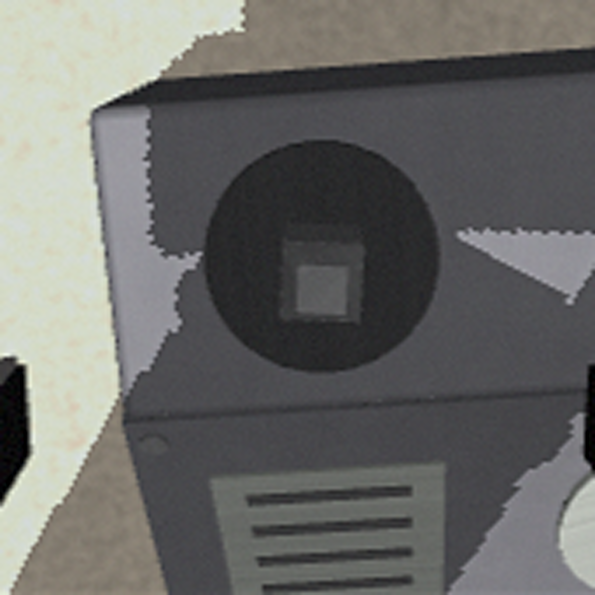

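The spindle's top face is at (322,290) in the zoom, on the collar at about (322,255). I'll refine the angle from the bright top-face contour.

```bash
python3 - <<'E'
from h import *
c=load('w7'); g=cv2.cvtColor(c['pixels'],cv2.COLOR_RGB2GRAY)
s=cv2.GaussianBlur(cv2.resize(g[185:220,305:345],None,fx=8,fy=8,interpolation=cv2.INTER_CUBIC),(0,0),4)
for th in (70,75,80,85,90):
    m=(s>th).astype(np.uint8); nl,lab,st,ce=cv2.connectedComponentsWithStats(m)
    i=lab[int((203-185+.5)*8),int((322-305+.5)*8)]
    if i==0: print(th,'none');continue
    ct=max(cv2.findContours((lab==i).astype(np.uint8),0,cv2.CHAIN_APPROX_NONE)[0],key=len)[:,0].astype(float)
    uv=(ct+.5)/8-.5+[305,185]; X=onplane(c,uv,[0,0,1],.146)[:,:2]*1000
    print(th,cv2.minAreaRect(X.astype(np.float32)),X.mean(0))
print(s[:, ::].min(),s.max())
# side edges of shaft from depth: region colour
P=cloud(c);Z=P[...,2]
near=np.hypot(P[...,0]-.588,P[...,1]-.0255)<.04
for lo,hi in((.118,.15),(.126,.15),(.135,.15),(.1435,.15)):
    k=near&(Z>lo)&(Z<hi);X=P[k][:,:2].astype(np.float32)*1000; h=cv2.convexHull(X); print(lo,k.sum(),cv2.minAreaRect(X))
E
```

```text
70 ((588.4347534179688, 25.942134857177734), (12.852347373962402, 13.374951362609863), 24.899024963378906) [588.59557077  25.84352072]
75 ((588.3820190429688, 25.995311737060547), (12.32919692993164, 12.709986686706543), 25.303882598876953) [588.52465463  25.88310928]
80 ((588.3718872070312, 26.004846572875977), (11.905076026916504, 12.104844093322754), 25.187484741210938) [588.46601455  25.91045333]
85 ((588.343994140625, 26.007293701171875), (11.499011039733887, 11.562131881713867), 25.607097625732422) [588.40925708  25.92613336]
90 ((588.5304565429688, 25.66568374633789), (10.825461387634277, 10.689223289489746), 23.49690055847168) [588.3412621   24.49388464]
36 97
0.118 609 ((588.6306762695312, 25.910327911376953), (20.655941009521484, 19.969091415405273), 25.390464782714844)
0.126 574 ((588.6306762695312, 25.910327911376953), (20.655941009521484, 19.969091415405273), 25.390464782714844)
0.135 526 ((588.6220092773438, 25.878175735473633), (20.64004898071289, 19.939224243164062), 24.949420928955078)
0.1435 273 ((588.5538330078125, 26.05184555053711), (15.098390579223633, 14.637223243713379), 27.72110939025879)
```

```bash
python3 - <<'E'
from h import *
goto([.424,.268,.19],down(33.8))
E
```

```text
rotvec [-0.5  -0.23 -5.42] ang 5.4 shift [-0.0293 -0.2893  0.0628] dist 0.297
```

Call:
send_rows(series=[[-0.5, -0.2, -5.4, -0.029, -0.289, 0.063, 1], [-0.5, -0.2, -5.4, -0.029, -0.289, 0.063, 1], [-0.5, -0.2, -5.4, -0.029, -0.289, 0.063, 1], [-0.5, -0.2, -5.4, -0.029, -0.289, 0.063, 1], [-0.5, -0.2, -5.4, -0.029, -0.289, 0.063, 1], [-0.5, -0.2, -5.4, -0.029, -0.289, 0.063, 1], [-0.5, -0.2, -5.4, -0.029, -0.289, 0.063, 1], [-0.5, -0.2, -5.4, -0.029, -0.289, 0.063, 1]])

```text
time_s: 9.3
ee_pos: [0.4231, 0.2674, 0.1894]
eef_rot: [3.141, 0.0, 0.592]
force: [0.1, 0.2, 0.6]
grip_width: 0.0939
```

```bash
python3 - <<'E'
from h import *
p,R,o=pose();print(p,o['joint_vel'].round(3),o['qpos'].round(2))
c=snap('wrist','w8');P=cloud(c);Z=P[...,2]
near=np.hypot(P[...,0]-.424,P[...,1]-.268)<.075
k=near&(Z>.074)&(Z<.09); r=cv2.minAreaRect(P[k][:,:2].astype(np.float32)*1000); print('bar',k.sum(),np.median(Z[k]),r)
k=near&(Z>.037)&(Z<.047); print('hub',k.sum(),cv2.minAreaRect(P[k][:,:2].astype(np.float32)*1000))
goto([r[0][0]/1000,r[0][1]/1000,.071],down(r[2]))
E
```

```text
[0.42313975 0.26741295 0.18941704] [-0.041  0.001 -0.016 -0.006  0.004 -0.017] [ 0.49  0.22  1.7  -0.    1.22  1.47]
bar 2825 0.0819673289225855 ((425.8115539550781, 271.25146484375), (119.65383911132812, 18.007896423339844), 33.62593078613281)
hub 1069 ((426.2685546875, 271.50640869140625), (44.54433059692383, 43.98811340332031), 34.4933967590332)
rotvec [0.02 0.01 0.26] ang 0.3 shift [ 0.0042 -0.0026  0.1186] dist 0.119
```

View pics/w8.png

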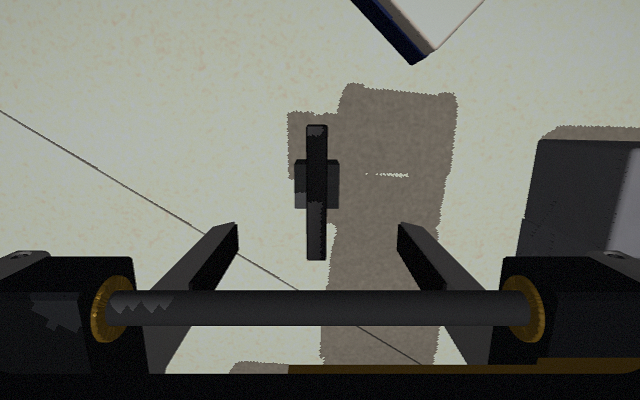

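The crossbar is centred at (316,190) and square to the view, and measures 120 × 18 mm with its top at 82 mm. Descend and grip.

Call:
send_rows(series=[[0, 0, 0.2, 0.004, -0.0026, 0.04, 1], [0, 0, 0.2, 0.004, -0.0026, 0.075, 1], [0, 0, 0.2, 0.004, -0.0026, 0.1, 1], [0, 0, 0.2, 0.004, -0.0026, 0.112, 1], [0, 0, 0.2, 0.004, -0.0026, 0.119, 1], [0, 0, 0.2, 0.004, -0.0026, 0.119, -1], [0, 0, 0.2, 0.004, -0.0026, 0.119, -1], [0, 0, 0.2, 0.004, -0.0026, 0.119, -1]], force=40)

```text
time_s: 10.15
ee_pos: [0.4258, 0.2717, 0.0713]
eef_rot: [3.141, -0.001, 0.59]
force: [-1.3, 0.1, 0.2]
grip_width: 0.0734
```

Call:
send_rows(series=[[0, 0, 0, 0, 0, 0, -1], [0, 0, 0, 0, 0, 0, -1], [0, 0, 0, 0, 0, 0, -1], [0, 0, 0, 0, 0, 0, -1], [0, 0, 0, 0, 0, 0, -1], [0, 0, 0, 0, 0, 0, -1], [0, 0, 0, 0, 0, 0, -1], [0, 0, 0, 0, 0, 0, -1]])

```text
time_s: 10.95
ee_pos: [0.4252, 0.2714, 0.0701]
eef_rot: [3.141, 0.001, 0.59]
force: [-0.2, -1.3, -2.1]
grip_width: 0.0175
```

Call:
send_rows(series=[[0, 0, 0, 0, 0, 0, -1], [0, 0, 0, 0, 0, 0, -1], [0, 0, 0, 0, 0, -0.03, -1], [0, 0, 0, 0, 0, -0.07, -1], [0, 0, 0, 0, 0, -0.11, -1], [0, 0, 0, 0, 0, -0.16, -1], [0, 0, 0, 0, 0, -0.16, -1]])

```text
time_s: 11.65
ee_pos: [0.427, 0.2726, 0.2363]
eef_rot: [3.14, -0.009, 0.59]
force: [0.5, -0.2, -4.5]
grip_width: 0.0177
```

```bash
python3 - <<'E'
from h import *
p,R,o=pose();print(p,o['force'],o['moment'],o['grip_width'])
c=snap('wrist','w9');P=cloud(c);s=snap('scene','s9');t=snap('top','t9')
cv2.imwrite('pics/s9z.png',cv2.resize(s['pixels'][40:240,300:520,::-1],None,fx=3,fy=3,interpolation=cv2.INTER_CUBIC))
E
```

```text
[0.42695006 0.27262764 0.23634206] [ 0.48066165 -0.20460999 -4.51464502] [0.00419181 0.0775076  0.05655866] 0.017716400075282288
```

View pics/w9.png

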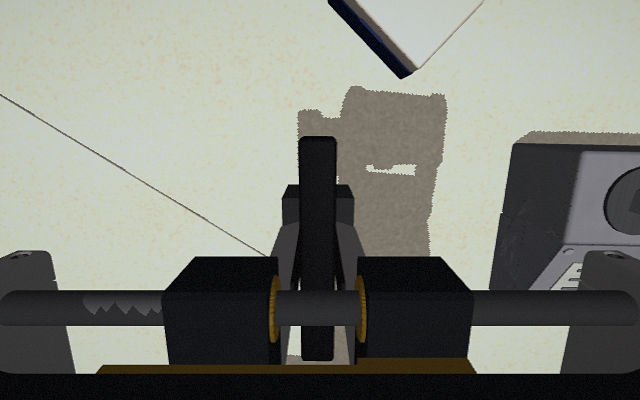

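View pics/s9z.png

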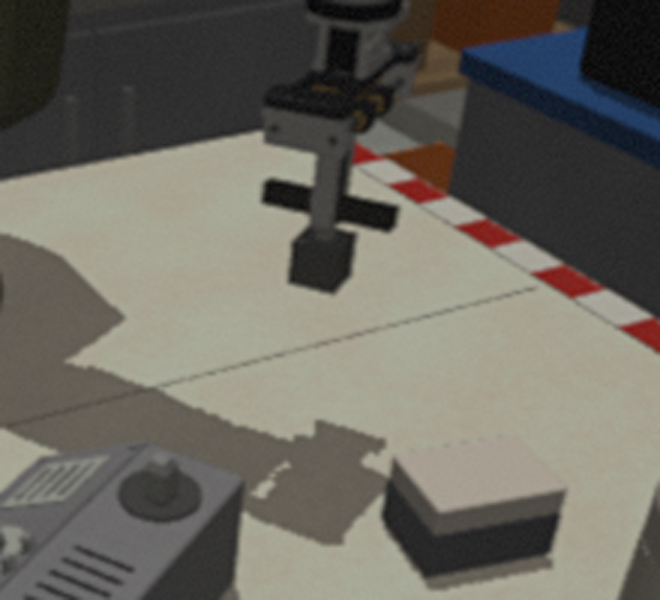

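The handle hangs in the jaws (bar from (318,137) to (318,360) in the wrist view). I'll measure its pose in the tool frame.

```bash
python3 - <<'E'
from h import *
p,R,o=pose(); c=load('w9'); P=cloud(c); T=R.inv().apply((P-p).reshape(-1,3)).reshape(400,640,3)*1000
k=(abs(T[...,1])<7)&(T[...,0]>15)&(T[...,0]<75)&(abs(T[...,2]+11)<12); X=T[k]
print(k.sum(),'x max',np.percentile(X[:,0],[50,99,100]))
z=X[(X[:,0]<55)]; z=z[abs(z[:,2]-np.median(z[:,2]))<3]; f=np.polyfit(z[:,0],z[:,2],1); print('tilt deg',np.degrees(np.arctan(f[0])),'z at x=0',f[1])
f=np.polyfit(z[:,0],z[:,1],1); print('yaw',np.degrees(np.arctan(f[0])),'y0',f[1])
k=(T[...,2]>25)&(T[...,2]<35)&(abs(T[...,0])<35)&(abs(T[...,1])<30); X=T[k]; print('hub top',k.sum(),X.min(0),X.max(0),np.median(X[:,2]))
print(R.as_matrix().round(4))
goto([.5884,.026,.25],down(25.2))
E
```

```text
3009 x max [40.97339975 63.09252564 63.2179665 ]
tilt deg -0.8378732083147037 z at x=0 -19.38877430584902
yaw 0.12479031094034111 y0 -0.056045266006724846
hub top 114 [ 25.26727219 -22.20906519  25.02241107] [25.99715519 21.55287505 34.75627939] 29.417452464304386
[[ 8.310e-01  5.563e-01 -2.200e-03]
 [ 5.562e-01 -8.310e-01 -2.100e-03]
 [-3.000e-03  5.000e-04 -1.000e+00]]
rotvec [0.04 0.17 8.6 ] ang 8.6 shift [-0.0006  0.2949 -0.0209] dist 0.296
```

Call:
send_rows(series=[[0, 0.2, 2, 0, 0.05, -0.006, -1], [0, 0.2, 4, 0, 0.1, -0.012, -1], [0, 0.2, 6, 0, 0.15, -0.015, -1], [0, 0.2, 7.5, 0, 0.2, -0.021, -1], [0, 0.2, 8.6, 0, 0.24, -0.021, -1], [0, 0.2, 8.6, -0.0006, 0.28, -0.021, -1], [0, 0.2, 8.6, -0.0006, 0.295, -0.021, -1], [0, 0.2, 8.6, -0.0006, 0.295, -0.021, -1]])

```text
time_s: 12.6
ee_pos: [0.589, 0.0247, 0.249]
eef_rot: [-3.141, 0.001, 0.438]
force: [-0.5, 0.2, -3.1]
grip_width: 0.0175
```

Call:
send_rows(series=[[0, 0, 0, 0, 0, 0, -1], [0, 0, 0, 0, 0, 0, -1], [0, 0, 0, 0, 0, 0, -1]])

```text
time_s: 12.9
ee_pos: [0.5885, 0.0273, 0.2515]
eef_rot: [3.141, -0.002, 0.441]
force: [0.4, 0.3, -3.5]
grip_width: 0.0178
```

```bash
python3 - <<'E'
from h import *
p,R,o=pose(); print(p,o['joint_vel'].round(3)); c=snap('wrist','w10'); P=cloud(c); T=R.inv().apply((P-p).reshape(-1,3)).reshape(400,640,3)*1000
for r in range(130,360,15): print(r,T[r,318].round(1),T[r,308].round(1))
cv2.imwrite('pics/w10z.png',c['pixels'][:,:,::-1])
goto([.5884,.026,.25],down(25.2))
E
```

```text
[0.58850229 0.02727169 0.2514521 ] [-0.005 -0.001 -0.004 -0.     0.    -0.001]
130 [ 5.530e+01 -2.000e-01  2.515e+02] [ 55.3 -12.8 251.1]
145 [ 57.2  -0.9 -11.3] [ 57.3  -5.4 -12.9]
160 [ 50.5  -0.9 -13.4] [ 50.5  -5.5 -13.2]
175 [ 43.5  -0.9 -13. ] [ 43.3  -5.5 -11.6]
190 [ 36.4  -0.9 -13.1] [ 36.1  -5.6 -11.6]
205 [ 29.1  -0.9 -13.1] [ 28.8  -5.6 -11.8]
220 [ 21.7  -0.9 -13. ] [ 21.4  -5.7 -12.2]
235 [ 13.6  -0.8 -11.8] [ 13.9  -5.7 -12.7]
250 [  5.9  -0.8 -12.3] [  6.1  -5.8 -12.7]
265 [ -1.9  -0.8 -12.8] [ -2.3  -5.8 -11.9]
280 [-11.1  -0.8 -10.9] [-10.5  -5.9 -11.9]
295 [ 28.4  -1.1 -92. ] [ 29.7  -3.3 -94.1]
310 [ 27.1  -1.1 -96.1] [ 26.9  -3.3 -95.8]
325 [ 23.1  -1.1 -95.9] [ 22.2  -3.4 -94.7]
340 [-45.3  -0.8 -12.3] [-45.6  -6.1 -11.9]
355 [-54.4  -0.8 -12.5] [-54.8  -6.2 -12. ]
rotvec [ 0.04 -0.15  0.07] ang 0.2 shift [-0.0007  0.001   0.0016] dist 0.002
```

View pics/w10z.png

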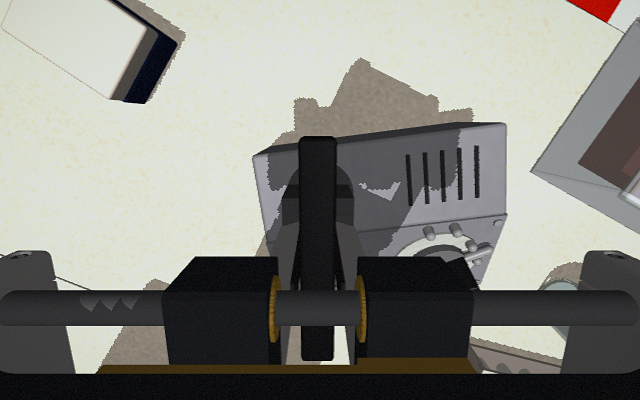

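```bash
python3 - <<'E'
from h import *
p,R,o=pose(); c=load('w10'); P=cloud(c); T=R.inv().apply((P-p).reshape(-1,3)).reshape(400,640,3)*1000
k=(abs(T[...,2]+12.2)<3)&(abs(T[...,1])<12)&(abs(T[...,0])<75); X=T[k]
print(np.percentile(X[:,0],[0,.5,99.5,100]),np.percentile(X[:,1],[1,99]))
far=X[X[:,0]>20]; print(np.percentile(far[:,1],[1,99]), 'tilt',np.degrees(np.polyfit(X[:,0],X[:,2],1)[0]),np.degrees(np.polyfit(X[:,1],X[:,2],1)[0]))
k=(T[...,2]>24)&(T[...,2]<34)&(abs(T[...,0])<35)&(abs(T[...,1])<30); X=T[k]; print('hub',k.sum(),X.min(0),X.max(0))
E
```

```text
[-59.53269767 -57.7590604   59.9314371   60.37410128] [-10.11120977   7.62987488]
[-10.03600348   7.45616186] tilt -0.03892453590609799 -0.04465304467815855
hub 978 [  4.97699675 -23.17232062  26.38565319] [23.02072863 21.02105413 33.92853331]
```

```bash
python3 - <<'E'
from h import *
R=down(25.2); goto(np.array([.5884,.026,.219])-R.apply([.0004,-.0011,0]),R)
E
```

```text
rotvec [ 0.04 -0.15  0.07] ang 0.2 shift [-0.0011  0.002   0.0326] dist 0.033
```

Call:
send_rows(series=[[0, -0.1, 0, -0.001, 0.002, 0.012, -1], [0, -0.1, 0, -0.001, 0.002, 0.024, -1], [0, -0.1, 0, -0.001, 0.002, 0.032, -1], [0, -0.1, 0, -0.001, 0.002, 0.032, -1], [0, -0.1, 0, -0.001, 0.002, 0.032, -1]])

```text
time_s: 13.45
ee_pos: [0.5889, 0.024, 0.2193]
eef_rot: [3.141, -0.0, 0.44]
force: [0.8, 0.0, -3.3]
grip_width: 0.0176
```

```bash
python3 - <<'E'
from h import *
R=down(25.2); goto(np.array([.5884,.026,.184])-R.apply([.0004,-.0011,0]),R); print(pose()[2]['force'],pose()[2]['ee_pos'])
s=snap('scene','s11')
cv2.imwrite('pics/s11z.png',cv2.resize(s['pixels'][110:260,270:420,::-1],None,fx=4,fy=4,interpolation=cv2.INTER_CUBIC))
E
```

```text
rotvec [ 0.03 -0.03 -0.01] ang 0.0 shift [-0.     -0.001   0.0353] dist 0.035
[ 0.76266981  0.04414631 -3.29352224] [0.58894158 0.0239545  0.21931989]
```

View pics/s11z.png

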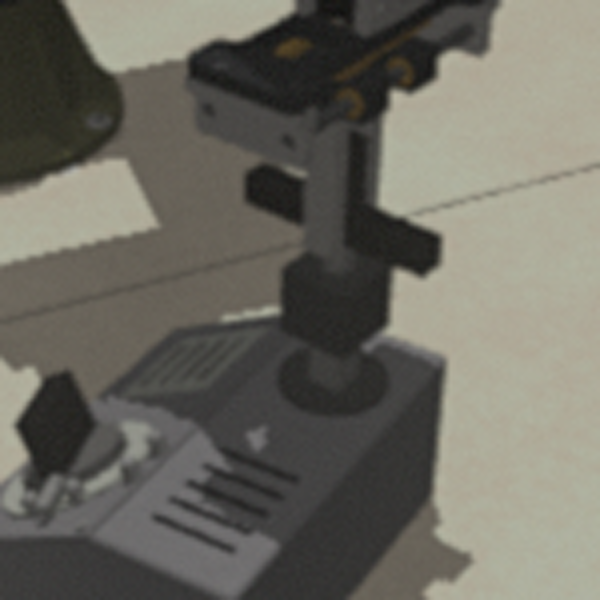

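The hub sits squarely above the spindle (335,350 in the zoom). Lowering.

Call:
send_rows(series=[[0, 0, 0, 0, -0.0005, 0.004, -1], [0, 0, 0, 0, -0.0008, 0.008, -1], [0, 0, 0, 0, -0.0008, 0.012, -1], [0, 0, 0, 0, -0.0008, 0.016, -1], [0, 0, 0, 0, -0.0008, 0.016, -1]])

```text
time_s: 14.0
ee_pos: [0.5884, 0.0247, 0.2027]
eef_rot: [3.141, 0.0, 0.44]
force: [-1.4, 0.8, -3.4]
grip_width: 0.0182
```

```bash
python3 - <<'E'
from h import *
R=down(25.2); goto(np.array([.5884,.026,.184])-R.apply([.0004,-.0011,0]),R); p,R,o=pose(); print(R.inv().apply(o['force']),R.inv().apply(o['moment']),p)
E
```

```text
rotvec [ 0.01  0.02 -0.01] ang 0.0 shift [ 0.0002 -0.0001  0.0187] dist 0.019
[-0.86400428 -1.34329957  3.35737694] [ 0.0062201  -0.15405394 -0.0103797 ] [0.58837468 0.02465328 0.2026631 ]
```

No contact force 13 mm past the spindle top, so it has entered the bore. I'll continue to the collar.

Call:
send_rows(series=[[0, 0, 0, 0, 0, 0.005, -1], [0, 0, 0, 0, 0, 0.01, -1], [0, 0, 0, 0, 0, 0.014, -1], [0, 0, 0, 0, 0, 0.017, -1], [0, 0, 0, 0, 0, 0.0185, -1], [0, 0, 0, 0, 0, 0.0185, -1]])

```text
time_s: 14.6
ee_pos: [0.5886, 0.0247, 0.1848]
eef_rot: [3.141, -0.0, 0.44]
force: [0.3, 0.5, -3.4]
grip_width: 0.0181
```

```bash
python3 - <<'E'
from h import *
p,R,o=pose(); print(R.inv().apply(o['force']),R.inv().apply(o['moment']),p)
E
```

```text
[ 0.47414413 -0.3274326   3.40803528] [-0.02514472 -0.14177165 -0.02021935] [0.58857983 0.02468119 0.18476834]
```

Still carrying the full weight, so lower another 1.5 mm until the force changes.

Call:
send_rows(series=[[0, 0, 0, 0, 0, 0.0008, -1], [0, 0, 0, 0, 0, 0.0015, -1], [0, 0, 0, 0, 0, 0.0015, -1]])

```text
time_s: 14.9
ee_pos: [0.5889, 0.0247, 0.1841]
eef_rot: [3.14, -0.002, 0.44]
force: [-0.6, -1.0, 2.0]
grip_width: 0.0174
```

Call:
send_rows(series=[[0, 0, 0, 0, 0, 0, 0], [0, 0, 0, 0, 0, 0, 0], [0, 0, 0, 0, 0, 0, 0], [0, 0, 0, 0, 0, 0, 0], [0, 0, 0, 0, 0, 0, 0.3], [0, 0, 0, 0, 0, -0.03, 0.3], [0, 0, 0, 0, 0, -0.07, 0.5], [0, 0, 0, 0, 0, -0.12, 1]])

```text
time_s: 15.7
ee_pos: [0.5879, 0.0247, 0.3036]
eef_rot: [-3.141, 0.002, 0.44]
force: [0.7, -0.3, -0.5]
grip_width: 0.0737
```

Call:
send_rows(series=[[0, 0, 0, -0.02, 0, -0.01, 1], [0, 0, 0, -0.04, 0, -0.02, 1], [0, 0, 0, -0.04, 0, -0.02, 1], [0, 0, 0, -0.04, 0, -0.02, 1], [0, 0, 0, -0.04, 0, -0.02, 1]])

```text
time_s: 16.2
ee_pos: [0.5526, 0.0079, 0.3226]
eef_rot: [3.141, 0.0, 0.44]
force: [0.5, -0.3, -0.2]
grip_width: 0.0943
```

```bash
python3 - <<'E'
from h import *
p,R,o=pose(); print(p,o['force'],o['grip_width'])
c=snap('wrist','w12');P=cloud(c);Z=P[...,2]
near=np.hypot(P[...,0]-.588,P[...,1]-.026)<.075
k=near&(Z>.185)&(Z<.21); X=P[k]; r=cv2.minAreaRect(X[:,:2].astype(np.float32)*1000); print('bar',k.sum(),np.median(X[:,2]),r)
A=np.c_[X[:,:2]-X[:,:2].mean(0),np.ones(len(X))]; kk=abs(X[:,2]-np.median(X[:,2]))<.004; print('slopes deg',np.degrees(np.linalg.lstsq(A[kk],X[kk,2],rcond=None)[0][:2]))
A=(P-G)@S*1000;B=-(P-G)@UY*1000;H=((P-G)@N+.038)*1000; r=np.hypot(A,B)
s=snap('scene','s12')
k=(H>44)&(H<56)&(r<45)
if k.sum()>50: print('knob',np.median(H[k]),cv2.minAreaRect(np.c_[A[k],B[k]].astype(np.float32)))
cv2.imwrite('pics/s12z.png',cv2.resize(s['pixels'][110:310,230:480,::-1],None,fx=3,fy=3,interpolation=cv2.INTER_CUBIC))
E
```

```text
[0.55261031 0.00790655 0.32264745] [ 0.54630864 -0.28648183 -0.18522955] 0.09430418494812381
bar 2712 0.1959557499818999 ((589.0935668945312, 25.530258178710938), (119.25094604492188, 17.812997817993164), 25.676387786865234)
slopes deg [-0.13593508  0.16106995]
knob 50.07201576638338 ((5.7870097160339355, 14.442098617553711), (28.57236671447754, 20.369104385375977), 66.60099792480469)
```

View pics/s12z.png

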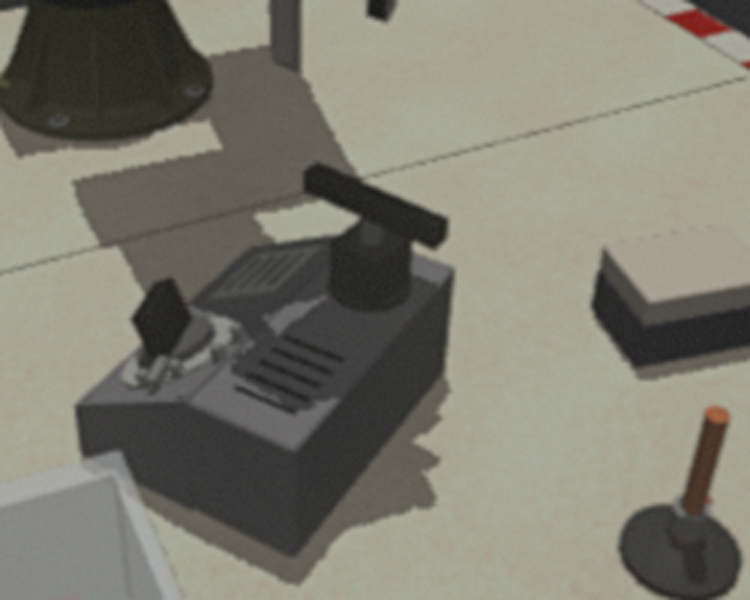

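View pics/w12.png

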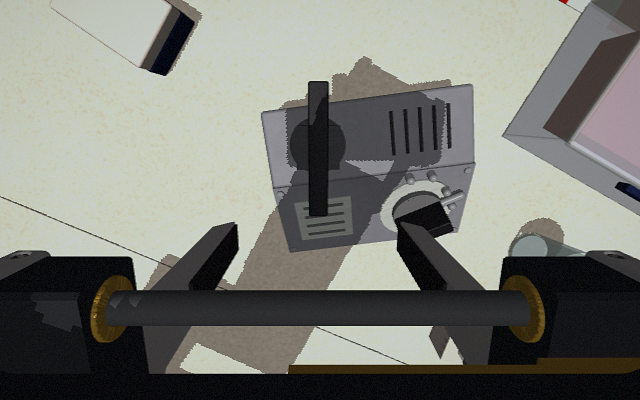

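The handle is seated: its bar top is at 196 mm (114 + 82), it is level, and it sits at (589, 25.5) mm. The gripper is clear and the knob is still locked, so I'm handing in.

```bash
python3 - <<'E'
from station import ctrl
print(ctrl.hand_in())
E
```

```text
the job is handed in; nothing more can be done
None
```

The lock knob is home in the gate and the T-handle is on the spindle. I handed the job in about 16 s into the 48 s allowed.

- **Knob:** I pulled it out about 20 mm and turned it clockwise to about 68°, then pushed it home. After release the bar read 68.0° and the gate 68.4°. The bar face was back at 50 mm above the panel and the pin top at 14.5 mm, both as at the start. The aluminium disc's posts read within about half a degree of their first measurement, so the disc did not shift measurably. The highest force I read was about 28 N, while pressing the knob home.
- **T-handle:** It went over the spindle with no contact force until it met the collar. After release its bar top is at 196 mm, which is the expected 114 + 82. It is level to 0.2° and centred within about 1 mm of the spindle, and the gripper is clear.
- **Discrepancies:** The first tilted view put the spindle at 29°; I used the closer view's 25°, which fitted. The wrist camera seemed to be 1–2 mm off from the gripper, so I worked from differences between its own readings. In the last view a finger hid part of the knob, so that view confirmed only its height (50 mm).
- **Bystanders:** The arm stayed clear of the other objects, but I did not re-measure where they stand.

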